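Put each flask on the heater made for it

ROBOT

A 6-joint arm with a two-finger parallel gripper is mounted at the origin on the work surface. World frame = base frame: x ahead of the robot, y to its left, z up, the work surface at z = 0. Lengths are in m, angles in rad, forces in N, time in s.
With the tool pointing down it reaches from about 0.275 to 0.75 m from the base axis. Payload 10.2 kg.
Tool frame: the origin (TCP) lies where the fingers leave the gripper's body, on its centre line; the fingertips stand 64 mm ahead of it and the grasp point (between the pads) lies 45 mm ahead of it; z points along the fingers, y is the line along which they close (so a half turn about z gives the same grasp; the last joint's range is limited). The gripper opens to 88 mm and grips with 3 to 60 N. Pads are 18 mm wide; open, the fingers measure 123 mm over their backs; the gripper's body (75 mm by 187 mm) begins 45 mm behind the grasp point.
Start: joints at [1.024, 0.313, 1.498, -0, 1.331, -0.223], TCP at [0.167, 0.498, 0.303] pointing down, gripper open.
Joint ranges: [-2.94, 2.94], [-0.97, 2.17], [0.19, 2.56], [-1.23, 4.37], [0.02, 3.11], [-2.88, 2.88]. Speed limits (rad/s): [2.39, 2.39, 3.01, 3.14, 3.14, 3.14].

INTERFACE

Orientations are given as a unit quaternion [x, y, z, w].
In Python, from bench import ctrl gives the robot as it stands. The module is installed in compiled form; this text tells all that it offers.
- The arm moves only by the tool carry_out, never from a script. Its argument "plan" is a list of rows, each a list of 5 numbers: the finger opening in mm, from 0 to 88.1, then the shift along the tool's x, y, z normalised to -1 to 1, where 1 is 500 mm, then the turn about the tool's z normalised to -1 to 1, where 1 is 90 degrees. In form: [[claw, dx, dy, dz, roll], ...]. A call has 1 to 10 rows; each row is the pose to reach, as a shift and turn from the pose commanded when the call began, along the tool's axes at that moment; what a row does not reach only later rows make up. A row lasts 1/12 s, in which the tool goes at most 41.7 mm and 7.16 degrees, less where a joint would pass 70% of its speed; a pose out of reach is approached as far as the arm can. A call with a number of a shift or a turn outside -1 to 1 is refused whole. A call with a gripper value outside its range is refused whole. The fingers move at their own pace and stop on an object; "newtons" is the grip in N (left out, the last holds). Time passes only in rows, so rows that repeat a pose let the fingers close. It gives the time, the measured TCP pose, the force, the opening and the grip force at its end, in the units of the state.
- ctrl.state(): the state, without advancing time (a new reading comes with each control period).
- ctrl.get_image(name): name is "scene" or "top" or "wrist"; returns (picture, depth): 384x512x3 uint8, red, green, blue; 384x512 float32, m along the optical axis (not along the pixel's ray), 0 where there is no reading.
- ctrl.camera_params(name): a dict with "camera_matrix" (3x3 intrinsics, pixels), "position" and "orientation" of the camera in the world. Camera axes: x right, y down, z forward; pixel columns grow to the right and rows downward; lengths in m; the calibration is good to about 2 mm. The wrist camera is an equidistant fisheye: a pixel r from the principal point sees the ray r / f radians off the axis. A picture is of the moment at which its call begins: read the wrist's pose just before it. camera_params takes no time and is no camera call; for the wrist camera it gives the pose at the moment of the call.
- ctrl.close_job(): hands the job in; it is judged then, once.
The state is a dict: "t": time; "qpos": joint angles; "joint_vel": joint speeds; "effort": joint torques, N m; "tcp_pos": TCP position; "tool_rot": TCP orientation; "contact_force": force on the tool from outside, world axes, zero at the start; "wrist_torque": the same for the moment, N m; "finger_gap": finger opening in m; "grasp_force": force on a finger pad.
Only numpy, scipy, OpenCV 4.12 (cv2) and the standard library are available. Lean on these libraries where they do the work, as an engineer would, in place of code of your own. Each camera call takes 0.05 s, during which the arm holds its last target. There are 200 camera calls.

TASK

Put every flask on the heater made for it: each of the three round-bottomed flasks off its cork ring and down into the bowl of the heating mantle of its own size, and the flat-bottomed conical flask on the middle of the hotplate's round plate, all upright and left standing free. It is thin glass, so set each one down gently and never let it drop, and leave the amber bottle and the red-lidded sample jar standing where they are.

Things in the scene. Friction and masses are not known exactly. Their poses are not given: they have to be found in the camera images.
- flask_small_mid (a point): Smallest round-bottomed glass flask: ball 51 mm across, upright round neck 22 mm thick (rim 26 mm), frosted white near the top; 87.5 mm tall, under 250 g. Point: on the axis half-way up, 43.75 mm above the bottom and below the neck's top, 18.25 mm above the ball's centre; the ball ends 7.25 mm above it. z up. Stands loose on a fixed cork ring 80 mm across, 22 mm high.
- flask_medium_mid (a point): Middle-sized round-bottomed glass flask: ball 64 mm across, upright round neck 22 mm thick (rim 26 mm), frosted white near the top; 104 mm tall, under 250 g. Point: on the axis half-way up, 52 mm above the bottom and below the neck's top, 20 mm above the ball's centre; the ball ends 12 mm above it. z up. Stands loose on a fixed cork ring 92 mm across, 25 mm high.
- flask_large_mid (a point): Largest round-bottomed glass flask: ball 85 mm across, upright round neck 28 mm thick (rim 32 mm), frosted white near the top; 129.5 mm tall, under 250 g. Point: on the axis half-way up, 64.75 mm above the bottom and below the neck's top, 22.25 mm above the ball's centre; the ball ends 20.25 mm above it. z up. Stands loose on a fixed cork ring 110 mm across, 30 mm high.
- mantle_small_mouth (a point): Smallest heating mantle: fixed blue can 110 mm across, 70 mm high, aluminium top ring, cream fibre bowl open upwards for a 51 mm ball, dial on its front (-x). Point: centre of the bowl's mouth, level with the can's top; z up. The bowl centres a ball lowered into it; with its flask home, the ball's centre is 4 mm and the flask's half-way point 22.25 mm above this point.
- mantle_medium_mouth (a point): Middle-sized heating mantle: fixed blue can 124 mm across, 80 mm high, aluminium top ring, cream fibre bowl open upwards for a 64 mm ball, dial on its front (-x). Point: centre of the bowl's mouth, level with the can's top; z up. The bowl centres a ball lowered into it; with its flask home, the ball's centre is 4 mm and the flask's half-way point 24 mm above this point.
- mantle_large_mouth (a point): Largest heating mantle: fixed blue can 144 mm across, 95 mm high, aluminium top ring, cream fibre bowl open upwards for a 85 mm ball, dial on its front (-x). Point: centre of the bowl's mouth, level with the can's top; z up. The bowl centres a ball lowered into it; with its flask home, the ball's centre is 4 mm and the flask's half-way point 26.25 mm above this point.
- flask_conical_mid (a point): Conical glass flask with a flat bottom: base 79 mm across, narrowing to an upright round neck 34 mm thick from 92 mm up (frosted rim 39 mm across on the last 3 mm); 131 mm tall, under 200 g. Point: on its axis half-way up, 65.5 mm above its bottom and below its top. z up; no front that matters. Stands loose on the bench.
- hotplate_top (a point): The hotplate: a grey box 150 x 130 mm, fixed, with two dials on its front (-x) and a round flat white ceramic plate 122 mm across with two thin grey rings on it. This point is the centre of the plate on its top face, 65 mm above the bench; z is up.
- amber_bottle: A small loose amber glass bottle with a black cap, 36 mm across, 75 mm tall, standing on the bench; origin at the centre of its underside. A bystander.
- sample_jar: A small loose whitish sample jar with a red lid, 45 mm across, 60 mm tall, standing on the bench; origin at the centre of its underside. A bystander.

How it is judged:
By the outcome, as a careful person would: the job done as asked, in the order asked, and still so for the second after the job is handed in, with the robot touching nothing.
It also fails if it takes over 128 s, if anything falls off the work surface, if the arm or the gripper's body presses on something with over 40 N, if the wrist force passes 120 N, or if a joint passes its speed limit or range.

## Working session

There is one attempt and no reset: what is moved stays moved. The work goes in short steps, Python scripts to look and compute and a tool call to move; the robot and the scene stay as the last step left them, time stands still between calls to the robot, and variables do not carry over. Pictures are saved under pics/ and viewed, at most 14 in all, crops included, and the job is handed in when it is done.

Besides the shell and the picture viewer there is one more tool, called after "Emit:" as name(argument=value, ...) on one line, values as JSON. carry_out: Moves the arm, as the interface text tells. Scaled input: -1 to 1 covers 500 mm each way for a shift and 90 degrees each way for a turn. Its arguments: {"type":"object","properties":{"plan":{"type":"array"},"newtons":{"type":"number"}},"required":["plan"]}

```bash
mkdir -p pics && python3 - <<'E'
from bench import ctrl
import cv2,numpy as np
s=ctrl.state();print({k:np.round(v,3).tolist() for k,v in s.items()})
for n in("top","scene"):
    im,d=ctrl.get_image(n);cv2.imwrite(f"pics/{n}0.png",im[:,:,::-1]);np.save(f"pics/{n}0.npy",d)
    np.save(f"pics/{n}0im.npy",im)
    p=ctrl.camera_params(n);print(n,p)
E
```

```text
{'t': 0.0, 'qpos': [1.024, 0.313, 1.498, -0.0, 1.331, -0.223], 'joint_vel': [0.0, -0.0, -0.0, -0.0, -0.002, 0.0], 'effort': [-0.0, -40.221, -25.227, 0.069, 0.035, -0.0], 'tcp_pos': [0.167, 0.498, 0.302], 'tool_rot': [0.161, 0.987, -0.001, -0.0], 'contact_force': [-0.034, -0.078, 0.63], 'wrist_torque': [-0.037, 0.025, -0.015], 'grasp_force': 0.0, 'finger_gap': 0.088}
top {'camera_matrix': array([[458.17304132,   0.        , 251.97942116],
       [  0.        , 458.17304132, 188.63883482],
       [  0.        ,   0.        ,   1.        ]]), 'position': array([ 0.36654731, -0.00376101,  1.10544921]), 'orientation': array([ 0.70845091, -0.70141171,  0.0542026 , -0.05640029])}
scene {'camera_matrix': array([[417.67670803,   0.        , 251.54110008],
       [  0.        , 417.67670803, 192.51431223],
       [  0.        ,   0.        ,   1.        ]]), 'position': array([ 1.20464966, -0.09895878,  0.76361265]), 'orientation': array([ 0.69222313,  0.60471826, -0.26331539, -0.29292998])}
```

View pics/top0.png

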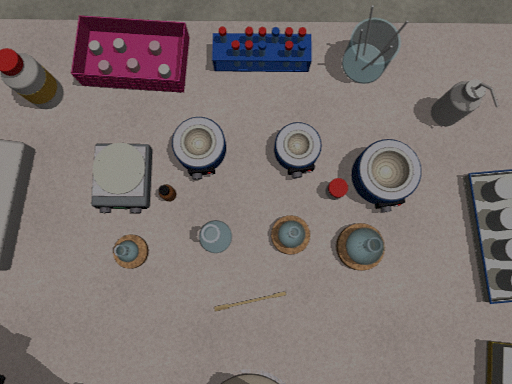

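View pics/scene0.png

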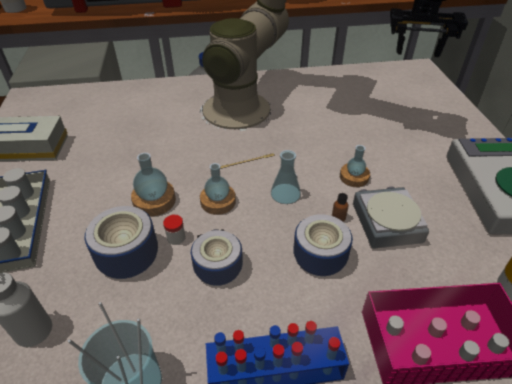

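The top view (up = +x, left = +y) shows three flasks on cork rings: small at (124,250), medium at (291,234) and large at (362,246). The conical flask is at (213,236). The mantles are medium at (199,143), small at (298,147) and large at (388,173). The hotplate is at (120,168), the bottle at (167,192) and the jar at (338,188). The scene view agrees.

```bash
cat > h.py <<'E'
import numpy as np,cv2
from scipy.spatial.transform import Rotation as R
from bench import ctrl
def cloud(n,d):
    p=ctrl.camera_params(n);K=p["camera_matrix"];v,u=np.indices(d.shape)
    c=np.stack([(u-K[0,2])/K[0,0]*d,(v-K[1,2])/K[1,1]*d,d],-1)
    return c@R.from_quat(p["orientation"]).as_matrix().T+p["position"]
def ray(n,u,v,z):
    p=ctrl.camera_params(n);K=p["camera_matrix"]
    r=R.from_quat(p["orientation"]).as_matrix()@np.array([(u-K[0,2])/K[0,0],(v-K[1,2])/K[1,1],1])
    return p["position"]+r*(z-p["position"][2])/r[2]
def circ(P):
    P=P[:,:2];x=np.linalg.lstsq(np.c_[2*P,np.ones(len(P))],(P**2).sum(1),rcond=None)[0]
    return x[:2],np.sqrt(x[2]+x[0]**2+x[1]**2)
E
python3 - <<'E'
from h import *
im=np.load("pics/top0im.npy");d=np.load("pics/top0.npy");W=cloud("top",d)
hsv=cv2.cvtColor(im,cv2.COLOR_RGB2HSV)
def blob(name,u,v,r,z,tol=.005,mask=None):
    m=np.zeros(d.shape,np.uint8);cv2.circle(m,(u,v),r,1,-1)
    m=(m>0)&(d>0)&(abs(W[...,2]-z)<tol)
    if mask is not None:m&=mask
    P=W[m]; 
    if len(P)<8: print(name,"few",len(P));return
    h=cv2.convexHull((P[:,:2]*1000).astype(np.float32))[:,0]/1000
    c,rad=circ(h);print(name,len(P),"hull",c.round(4),rad.round(4),"medz",np.median(P[:,2]).round(4),"minEnc",np.round(cv2.minEnclosingCircle((h*1000).astype(np.float32))[0],1))
blob("mS",298,147,28,.070);blob("mM",199,143,32,.080);blob("mL",388,173,40,.095)
blob("hot",120,168,30,.065,.004,(hsv[...,1]<60)&(im.min(-1)>120))
cork=(hsv[...,0]<20)&(hsv[...,1]>90)
blob("rS",130,251,22,.022,.006,cork);blob("rM",291,235,24,.025,.006,cork);blob("rL",360,246,28,.030,.006,cork)
for n,u,v in(("S",124,250),("M",291,234),("L",366,245),("C",213,236)):
    w=W[v-28:v+29,u-30:u+31].reshape(-1,3);i=np.argsort(-w[:,2])[:25];print(n,"top z",w[i[::6]].round(3).tolist(), "mean",w[i].mean(0).round(4))
big=cv2.resize(im[120:280,90:430],None,fx=2.35,fy=2.35,interpolation=cv2.INTER_CUBIC);cv2.imwrite("pics/crop.png",big[:,:,::-1])
E
```

```text
mS 1173 hull [ 0.6365 -0.1043] 0.053 medz 0.0689 minEnc [ 636.  -104.9]
mM 1424 hull [0.637  0.1265] 0.0598 medz 0.0788 minEnc [637.3 126.6]
mL 1807 hull [ 0.5735 -0.3072] 0.0707 medz 0.0938 minEnc [ 573.5 -307.5]
hot 2111 hull [0.5749 0.3082] 0.0663 medz 0.0646 minEnc [575.8 308.7]
rS 459 hull [0.387 0.286] 0.0386 medz 0.0213 minEnc [387.  286.7]
rM 538 hull [ 0.4294 -0.0902] 0.0448 medz 0.0245 minEnc [429.4 -89.9]
rL 576 hull [ 0.4033 -0.2533] 0.0542 medz 0.0294 minEnc [ 403.5 -253.4]
S top z [[0.367, -0.004, 1.105], [0.367, -0.004, 1.105], [0.367, -0.004, 1.105], [0.381, 0.295, 0.105], [0.376, 0.287, 0.104]] mean [0.3747 0.1234 0.6652]
M top z [[0.367, -0.004, 1.105], [0.367, -0.004, 1.105], [0.367, -0.004, 1.105], [0.441, -0.089, 0.124], [0.427, -0.101, 0.122]] mean [ 0.3951 -0.0424  0.6733]
L top z [[0.367, -0.004, 1.105], [0.367, -0.004, 1.105], [0.414, -0.26, 0.151], [0.414, -0.244, 0.15], [0.416, -0.263, 0.15]] mean [ 0.389  -0.1445  0.5706]
C top z [[0.367, -0.004, 1.105], [0.435, 0.075, 0.135], [0.409, 0.085, 0.134], [0.407, 0.085, 0.133], [0.407, 0.088, 0.133]] mean [0.41   0.0664 0.3667]
```

View pics/crop.png

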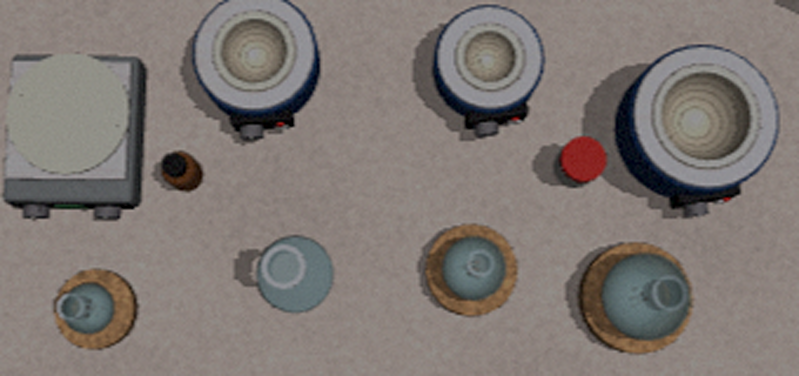

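The crop shows the flask rims at about S (121,250), M (295,232), L (374,245) and C (210,233), in full-picture pixels. The plate centre is at about (119,168).

```bash
python3 - <<'E'
from h import *
im=np.load("pics/top0im.npy");d=np.load("pics/top0.npy");W=cloud("top",d)
for n,u,v,z in(("S",121.1,250.2,.105),("M",294.7,231.9,.123),("L",373.8,244.7,.151),("C",210.4,233.2,.131),("hot",118.9,168.1,.065)):
    print(n,"ray",ray("top",u,v,z).round(4))
    if n!="hot":
        r0=ray("top",u,v,z);m=(d>0)&(np.hypot(W[...,0]-r0[0],W[...,1]-r0[1])<.025)&(W[...,2]>z-.008)
        P=W[m];h=cv2.convexHull((P[:,:2]*1000).astype(np.float32));print("  depth",len(P),cv2.minEnclosingCircle(h),P.mean(0).round(4),P[:,2].max().round(4))
lab=cv2.cvtColor(im,cv2.COLOR_RGB2LAB).astype(int)
print(lab[168,119],lab[200,100],lab[150,148])
b=lab[...,2]-lab[...,1]
m=np.zeros(d.shape,bool);m[135:215,90:155]=1
m&=(lab[...,2]>(lab[168,119,2]+lab[200,100,2])/2)&(abs(W[...,2]-.065)<.005)
m=cv2.morphologyEx(m.astype(np.uint8),cv2.MORPH_OPEN,np.ones((3,3)))
P=W[m>0];print("plate",len(P),cv2.minEnclosingCircle((P[:,:2]*1000).astype(np.float32)),P.mean(0))
print("tool axes",R.from_quat(ctrl.state()["tool_rot"]).as_matrix().round(3).tolist())
for n,u,v,z in(("bottle",166,189,.075),("jar",338,188,.06)):print(n,ray("top",u,v,z).round(3))
E
```

```text
S ray [0.3867 0.2823 0.105 ]
  depth 63 ((387.4067077636719, 287.6438293457031), 13.333276748657227) [0.3867 0.2873 0.1021] 0.106
M ray [ 0.4289 -0.0922  0.123 ]
  depth 62 ((429.7389831542969, -89.6321029663086), 12.918031692504883) [ 0.4298 -0.0898  0.1204] 0.1253
L ray [ 0.4023 -0.2531  0.151 ]
  depth 91 ((403.5350341796875, -253.96022033691406), 16.264158248901367) [ 0.4041 -0.254   0.148 ] 0.1512
C ray [0.4238 0.0873 0.131 ]
  depth 135 ((424.54754638671875, 88.53491973876953), 19.892650604248047) [0.4247 0.0886 0.1305] 0.1347
hot ray [0.5759 0.3091 0.065 ]
[150 126 133] [ 97 129 126] [ 73 129 126]
plate 2079 ((577.9667358398438, 311.9081115722656), 62.04730224609375) [0.57628711 0.31138839 0.064635  ]
tool axes [[-0.948, 0.318, -0.001], [0.318, 0.948, -0.001], [0.0, -0.001, -1.0]]
bottle [0.526 0.196 0.075]
jar [ 0.535 -0.198  0.06 ]
```

Emit:
carry_out(plan=[[60,-0.551,-0.26,0,0.794],[60,-0.551,-0.26,0,0.794],[60,-0.551,-0.26,0,0.794],[60,-0.551,-0.26,0,0.794],[60,-0.551,-0.26,0,0.794],[60,-0.551,-0.26,0,0.794],[60,-0.551,-0.26,0,0.794],[60,-0.551,-0.26,0,0.794],[60,-0.551,-0.26,0,0.794],[60,-0.551,-0.26,0,0.794]], newtons=12)

```text
t: 0.93
tcp_pos: [0.3876, 0.2859, 0.3023]
tool_rot: [0.71, 0.704, -0.0, -0.0]
contact_force: [-0.5, 0.2, -0.2]
finger_gap: 0.06
grasp_force: 0.0
```

Emit:
carry_out(plan=[[60,0.002,-0.001,0.06,0.003],[60,0.002,-0.001,0.12,0.003],[60,0.002,-0.001,0.18,0.003],[60,0.002,-0.001,0.23,0.003],[60,0.002,-0.001,0.27,0.003],[60,0.002,-0.001,0.3,0.003],[60,0.002,-0.001,0.32,0.003],[60,0.002,-0.001,0.334,0.003],[60,0.002,-0.001,0.334,0.003],[60,0.002,-0.001,0.334,0.003]])

```text
t: 1.77
tcp_pos: [0.3866, 0.2879, 0.1361]
tool_rot: [0.709, 0.705, 0.0, 0.0]
contact_force: [0.2, 0.4, 0.1]
finger_gap: 0.06
grasp_force: 0.0
```

```bash
python3 - <<'E'
from h import *
im,d=ctrl.get_image("wrist");im2,_=ctrl.get_image("scene")
c=cv2.resize(im2[120:240,280:440],(533,400));w=np.zeros((400,1066,3),np.uint8)
o=np.hstack([cv2.resize(im,(400,300)),cv2.resize(c,(400,300))]);cv2.imwrite("pics/s1.png",o[:,:,::-1])
print(ctrl.state()["tcp_pos"])
E
```

```text
[0.3867403  0.2880078  0.13655496]
```

View pics/s1.png

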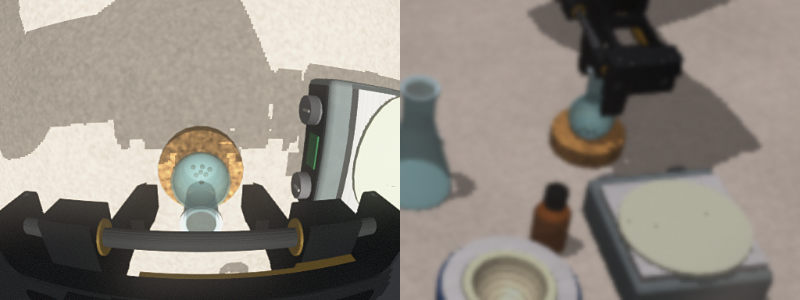

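The wrist view (left) shows the small neck at (200,215), centred between the fingers. The scene view shows the fingertips above the ball. I'll close now.

Emit:
carry_out(plan=[[15,0,0,0,0],[15,0,0,0,0],[15,0,0,0,0],[15,0,0,0,0],[15,0,0,0,0],[15,0,0,0,0],[15,0,0,0,0],[15,0,0,0,0]])

```text
t: 2.53
tcp_pos: [0.3865, 0.2878, 0.1358]
tool_rot: [0.709, 0.705, 0.0, 0.0]
contact_force: [0.8, -0.7, -0.2]
finger_gap: 0.0216
grasp_force: 12.0
```

Emit:
carry_out(plan=[[15,0,0,-0.01,0],[15,0,0,-0.03,0],[15,0,0,-0.06,0],[15,0,0,-0.1,0],[15,0,0,-0.15,0],[15,0,0,-0.2,0],[15,0,0,-0.25,0],[15,0,0,-0.29,0],[15,0,0,-0.32,0],[15,0,0,-0.33,0]])

```text
t: 3.37
tcp_pos: [0.3866, 0.288, 0.3038]
tool_rot: [0.709, 0.705, 0.002, 0.001]
contact_force: [0.5, -0.0, -1.0]
finger_gap: 0.0219
grasp_force: 12.0
```

Emit:
carry_out(plan=[[15,-0.02,0.013,0,0.004],[15,-0.05,0.032,0,0.004],[15,-0.09,0.058,0,0.004],[15,-0.14,0.09,0,0.004],[15,-0.19,0.122,0,0.004],[15,-0.24,0.154,0,0.004],[15,-0.29,0.186,0,0.004],[15,-0.33,0.212,0,0.004],[15,-0.36,0.231,0,0.004],[15,-0.39,0.25,0,0.004]])

```text
t: 4.2
tcp_pos: [0.5106, 0.091, 0.3004]
tool_rot: [0.711, 0.703, -0.0, -0.0]
contact_force: [0.1, -0.4, 0.3]
finger_gap: 0.0218
grasp_force: 12.0
```

Emit:
carry_out(plan=[[15,-0.04,0.026,0,0],[15,-0.09,0.058,0,0],[15,-0.14,0.09,0,0],[15,-0.19,0.122,0,0],[15,-0.24,0.154,0,0],[15,-0.29,0.186,0,0],[15,-0.33,0.212,0,0],[15,-0.36,0.231,0,0],[15,-0.38,0.244,0,0],[15,-0.395,0.25,0,0]])

```text
t: 5.03
tcp_pos: [0.6335, -0.1078, 0.2999]
tool_rot: [0.711, 0.703, -0.0, -0.001]
contact_force: [-0.1, 0.4, -0.4]
finger_gap: 0.0217
grasp_force: 12.0
```

Emit:
carry_out(plan=[[15,0,0,0,0],[15,0,0,0,0],[15,0,0,0,0],[15,0,0,0,0]])

```text
t: 5.37
tcp_pos: [0.633, -0.1059, 0.301]
tool_rot: [0.711, 0.703, 0.0, 0.0]
contact_force: [0.7, 0.1, -0.2]
finger_gap: 0.022
grasp_force: 12.0
```

Emit:
carry_out(plan=[[15,0.003,0.007,0,-0.007],[15,0.003,0.007,0.04,-0.007],[15,0.003,0.007,0.08,-0.007],[15,0.003,0.007,0.12,-0.007],[15,0.003,0.007,0.16,-0.007],[15,0.003,0.007,0.19,-0.007],[15,0.003,0.007,0.215,-0.007],[15,0.003,0.007,0.235,-0.007],[15,0.003,0.007,0.245,-0.007],[15,0.003,0.007,0.25,-0.007]])

```text
t: 6.2
tcp_pos: [0.6367, -0.105, 0.1752]
tool_rot: [0.707, 0.707, -0.0, -0.0]
contact_force: [0.3, -0.8, -0.1]
finger_gap: 0.0218
grasp_force: 12.0
```

Emit:
carry_out(plan=[[15,0,0,0,0],[15,0,0,0,0],[15,0,0,0,0],[15,0,0,0,0]])

```text
t: 6.53
tcp_pos: [0.6369, -0.1053, 0.1764]
tool_rot: [0.707, 0.707, 0.0, 0.001]
contact_force: [0.1, 0.4, -0.6]
finger_gap: 0.022
grasp_force: 12.0
```

```bash
python3 - <<'E'
from h import *
im,d=ctrl.get_image("wrist");im2,_=ctrl.get_image("scene")
c=im2[190:300,160:307]
o=np.hstack([cv2.resize(im,(400,300)),cv2.resize(c,(400,300))]);cv2.imwrite("pics/s2.png",o[:,:,::-1])
print(ctrl.state()["tcp_pos"])
E
```

```text
[ 0.63679094 -0.10526381  0.17613533]
```

View pics/s2.png

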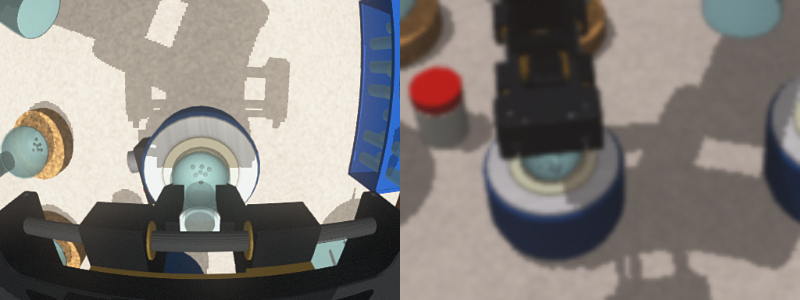

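The small ball is at (202,165) in the wrist half, centred in the bowl. I'll lower it slowly.

Emit:
carry_out(plan=[[15,0,0,0.003,0],[15,0,0,0.006,0],[15,0,0,0.009,0],[15,0,0,0.012,0],[15,0,0,0.014,0],[15,0,0,0.016,0],[15,0,0,0.016,0],[15,0,0,0.016,0]])

```text
t: 7.3
tcp_pos: [0.6374, -0.1051, 0.1693]
tool_rot: [0.707, 0.707, 0.001, 0.001]
contact_force: [-0.0, 2.2, 7.9]
finger_gap: 0.0223
grasp_force: 12.0
```

Emit:
carry_out(plan=[[15,0,0,0.001,0],[15,0,0,0.002,0],[15,0,0,0.002,0],[15,0,0,0.002,0]])

```text
t: 7.63
tcp_pos: [0.6376, -0.105, 0.169]
tool_rot: [0.707, 0.707, 0.001, 0.002]
contact_force: [-0.4, 2.4, 13.7]
finger_gap: 0.0217
grasp_force: 12.0
```

Emit:
carry_out(plan=[[15,0,0,0.001,0],[15,0,0,0.002,0],[15,0,0,0.002,0],[15,0,0,0.002,0]])

```text
t: 7.97
tcp_pos: [0.6378, -0.105, 0.1687]
tool_rot: [0.707, 0.707, 0.002, 0.002]
contact_force: [-0.9, 3.7, 16.2]
finger_gap: 0.0219
grasp_force: 12.0
```

Emit:
carry_out(plan=[[15,0,0,-0.004,0],[15,0.003,-0.001,-0.004,0],[15,0.003,-0.001,-0.004,0],[15,0.003,-0.001,-0.004,0]])

```text
t: 8.3
tcp_pos: [0.637, -0.1038, 0.169]
tool_rot: [0.707, 0.707, 0.001, 0.002]
contact_force: [2.0, 0.1, 7.9]
finger_gap: 0.0216
grasp_force: 12.0
```

```bash
python3 - <<'E'
from h import *
for _ in range(1):
    s=ctrl.state();print(s["tcp_pos"].round(4) if hasattr(s["tcp_pos"],'round') else s["tcp_pos"],s["contact_force"],s["wrist_torque"])
im,d=ctrl.get_image("scene");W=cloud("scene",d)
m=(d>0)&(np.hypot(W[...,0]-.6365,W[...,1]+.1045)<.057)&(abs(W[...,2]-.07)<.004)
print(np.median(W[m][:,2]))
E
```

```text
[ 0.637  -0.1038  0.169 ] [1.95701368 0.11287203 7.93004466] [-0.01769151 -0.3869003   0.0079496 ]
0.06877074806824635
```

Emit:
carry_out(plan=[[15,0,0.001,-0.002,0],[15,0,0.001,-0.002,0],[15,0,0.001,-0.002,0]])

```text
t: 8.6
tcp_pos: [0.637, -0.1038, 0.169]
tool_rot: [0.707, 0.707, 0.0, 0.001]
contact_force: [3.2, -0.5, 3.2]
finger_gap: 0.0219
grasp_force: 12.0
```

Emit:
carry_out(plan=[[24,0,0,0,0],[26,0,0,0,0],[30,0,0,0,0],[40,0,0,0,0],[60,0,0,0,0],[60,0,0,0,0],[60,0,0,0,0],[60,0,0,0,0]])

```text
t: 9.27
tcp_pos: [0.6367, -0.1037, 0.1687]
tool_rot: [0.707, 0.707, -0.0, -0.0]
contact_force: [0.5, 0.7, -0.1]
finger_gap: 0.0594
grasp_force: 0.0
```

Emit:
carry_out(plan=[[60,0,0,-0.02,0],[60,0,0,-0.06,0],[60,0,0,-0.12,0],[60,0,0,-0.18,0],[60,0,0,-0.24,0],[60,0,0,-0.262,0],[60,0,0,-0.262,0]])

```text
t: 9.85
tcp_pos: [0.6372, -0.1039, 0.3031]
tool_rot: [0.707, 0.707, 0.001, 0.003]
contact_force: [0.1, 0.1, -0.3]
finger_gap: 0.0599
grasp_force: 0.0
```

Emit:
carry_out(plan=[[60,0.028,-0.08,0,0],[60,0.028,-0.16,0,0],[60,0.028,-0.24,0,0],[60,0.028,-0.32,0,0],[60,0.028,-0.38,0,0],[60,0.028,-0.414,0,0],[60,0.028,-0.414,0,0],[60,0.028,-0.414,0,0]])

```text
t: 10.52
tcp_pos: [0.4294, -0.0897, 0.2989]
tool_rot: [0.707, 0.707, -0.0, -0.001]
contact_force: [-0.3, -0.1, 0.8]
finger_gap: 0.0601
grasp_force: 0.0
```

```bash
cat >> h.py <<'E'
def rim(name,x,y,z):
    "flask rim centre from depth near x,y (top or scene camera)"
    im,d=ctrl.get_image(name);W=cloud(name,d)
    m=(d>0)&(np.hypot(W[...,0]-x,W[...,1]-y)<.03)&(W[...,2]>z-.008)&(W[...,2]<z+.012)
    P=W[m];return len(P),P.mean(0).round(4) if len(P) else None,P[:,2].max().round(4) if len(P) else None,cv2.minEnclosingCircle((P[:,:2]*1000).astype(np.float32)) if len(P) else None
E
python3 - <<'E'
from h import *
s=ctrl.state();print(s["tcp_pos"],s["tool_rot"])
print(rim("scene",.6365,-.1045,.136))
im,_=ctrl.get_image("scene");im2,_=ctrl.get_image("wrist")
o=np.hstack([cv2.resize(im2,(400,300)),cv2.resize(im[150:300,130:330],(400,300))]);cv2.imwrite("pics/s3.png",o[:,:,::-1])
E
```

```text
[ 0.42944923 -0.08965284  0.29894185] [ 7.07465764e-01  7.06747399e-01 -1.07313334e-04 -5.43585320e-04]
(87, array([ 0.6395, -0.1059,  0.1336]), np.float64(0.1385), ((638.9376831054688, -106.1006851196289), 13.576629638671875))
```

View pics/s3.png

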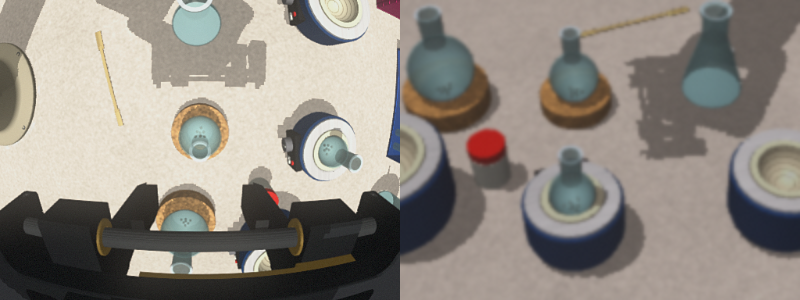

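The small flask stands upright in the small mantle at (572,200) in the right half. The medium flask is next, under the gripper.

Emit:
carry_out(plan=[[60,0,0,0.05,0],[60,0,0,0.11,0],[60,0,0,0.16,0],[60,0,0,0.21,0],[60,0,0,0.25,0],[60,0,0,0.28,0],[60,0,0,0.294,0],[60,0,0,0.294,0],[60,0,0,0.294,0]])

```text
t: 11.42
tcp_pos: [0.4302, -0.0898, 0.1529]
tool_rot: [0.707, 0.707, 0.0, -0.0]
contact_force: [0.5, 0.1, 0.5]
finger_gap: 0.0601
grasp_force: 0.0
```

Emit:
carry_out(plan=[[15,0,0,0,0],[15,0,0,0,0],[15,0,0,0,0],[15,0,0,0,0],[15,0,0,0,0],[15,0,0,0,0],[15,0,0,0,0],[15,0,0,0,0]])

```text
t: 12.08
tcp_pos: [0.4299, -0.0897, 0.1529]
tool_rot: [0.707, 0.707, 0.0, 0.0]
contact_force: [1.4, -0.2, 0.7]
finger_gap: 0.0217
grasp_force: 12.0
```

Emit:
carry_out(plan=[[15,0,0,-0.01,0],[15,0,0,-0.03,0],[15,0,0,-0.06,0],[15,0,0,-0.1,0],[15,0,0,-0.15,0],[15,0,0,-0.2,0],[15,0,0,-0.25,0],[15,0,0,-0.28,0],[15,0,0,-0.3,0],[15,0,0,-0.3,0]])

```text
t: 12.92
tcp_pos: [0.43, -0.0898, 0.3048]
tool_rot: [0.707, 0.707, 0.001, 0.002]
contact_force: [0.6, -0.2, -0.6]
finger_gap: 0.0225
grasp_force: 12.0
```

Emit:
carry_out(plan=[[15,0.02,0.019,0,0],[15,0.06,0.057,0,0],[15,0.11,0.105,0,0],[15,0.16,0.153,0,0],[15,0.21,0.2,0,0],[15,0.26,0.248,0,0],[15,0.31,0.296,0,0],[15,0.36,0.343,0,0],[15,0.4,0.382,0,0],[15,0.434,0.414,0,0]])

```text
t: 13.75
tcp_pos: [0.6375, 0.1291, 0.3011]
tool_rot: [0.707, 0.707, -0.001, -0.001]
contact_force: [-0.2, -0.3, -0.7]
finger_gap: 0.0219
grasp_force: 12.0
```

Emit:
carry_out(plan=[[15,0,0,0,0],[15,0,0,0,0],[15,0,0,0.04,0],[15,0,0,0.08,0],[15,0,0,0.12,0],[15,0,0,0.16,0],[15,0,0,0.185,0],[15,0,0,0.2,0],[15,0,0,0.21,0],[15,0,0,0.215,0]])

```text
t: 14.58
tcp_pos: [0.6365, 0.1268, 0.1951]
tool_rot: [0.707, 0.707, -0.0, -0.0]
contact_force: [-0.6, -0.1, -0.5]
finger_gap: 0.0218
grasp_force: 12.0
```

Emit:
carry_out(plan=[[15,0,0,0,0],[15,0,0,0,0],[15,0,0,0,0],[15,0,0,0,0]])

```text
t: 14.92
tcp_pos: [0.6369, 0.1273, 0.1959]
tool_rot: [0.707, 0.707, 0.0, 0.0]
contact_force: [0.2, 0.1, -0.6]
finger_gap: 0.0219
grasp_force: 12.0
```

Emit:
carry_out(plan=[[15,0,0,0.003,0],[15,0,0,0.006,0],[15,0,0,0.009,0],[15,0,0,0.012,0],[15,0,0,0.014,0],[15,0,0,0.016,0],[15,0,0,0.016,0],[15,0,0,0.016,0]])

```text
t: 15.58
tcp_pos: [0.6375, 0.1273, 0.1887]
tool_rot: [0.707, 0.707, 0.001, 0.001]
contact_force: [1.5, 0.6, 7.4]
finger_gap: 0.0216
grasp_force: 12.0
```

Emit:
carry_out(plan=[[15,0,0,0.001,0],[15,0,0,0.002,0],[15,0,0,0.002,0],[15,0,0,0.002,0]])

```text
t: 15.92
tcp_pos: [0.6378, 0.1274, 0.1882]
tool_rot: [0.707, 0.707, 0.002, 0.002]
contact_force: [1.5, 0.7, 9.5]
finger_gap: 0.0217
grasp_force: 12.0
```

Emit:
carry_out(plan=[[15,0,0.001,-0.003,0],[15,0,0.001,-0.003,0],[15,0,0.001,-0.003,0]])

```text
t: 16.17
tcp_pos: [0.6377, 0.1273, 0.1884]
tool_rot: [0.707, 0.707, 0.001, 0.001]
contact_force: [1.8, 0.2, 6.0]
finger_gap: 0.0219
grasp_force: 12.0
```

Emit:
carry_out(plan=[[24,0,0,0,0],[26,0,0,0,0],[30,0,0,0,0],[40,0,0,0,0],[60,0,0,0,0],[60,0,0,0,0],[60,0,0,0,0],[60,0,0,0,0]])

```text
t: 16.83
tcp_pos: [0.6372, 0.1273, 0.1876]
tool_rot: [0.707, 0.707, -0.0, -0.0]
contact_force: [-0.5, -0.5, -0.3]
finger_gap: 0.0595
grasp_force: 0.0
```

Emit:
carry_out(plan=[[60,0,0,-0.02,0],[60,0,0,-0.06,0],[60,0,0,-0.12,0],[60,0,0,-0.18,0],[60,0,0,-0.22,0],[60,0,0,-0.24,0],[60,0,0,-0.24,0]])

```text
t: 17.42
tcp_pos: [0.6376, 0.1273, 0.3104]
tool_rot: [0.707, 0.707, 0.002, 0.002]
contact_force: [0.3, -0.0, 0.4]
finger_gap: 0.0602
grasp_force: 0.0
```

Emit:
carry_out(plan=[[60,-0.06,-0.037,0,0],[60,-0.12,-0.074,0,0],[60,-0.18,-0.11,0,0],[60,-0.24,-0.147,0,0],[60,-0.3,-0.184,0,0],[60,-0.36,-0.22,0,0],[60,-0.42,-0.257,0,0],[60,-0.48,-0.294,0,0],[60,-0.54,-0.331,0,0],[60,-0.6,-0.368,0,0]])

```text
t: 18.25
tcp_pos: [0.4517, -0.1736, 0.3064]
tool_rot: [0.707, 0.707, -0.0, -0.001]
contact_force: [0.3, 0.2, -1.1]
finger_gap: 0.0601
grasp_force: 0.0
```

Emit:
carry_out(plan=[[60,-0.06,-0.037,0,0],[60,-0.12,-0.074,0,0],[60,-0.162,-0.1,0,0],[60,-0.162,-0.1,0,0],[60,-0.162,-0.1,0,0],[60,-0.162,-0.1,0,0]])

```text
t: 18.75
tcp_pos: [0.4032, -0.2531, 0.3069]
tool_rot: [0.707, 0.707, 0.0, -0.001]
contact_force: [0.4, -0.1, 0.5]
finger_gap: 0.0599
grasp_force: 0.0
```

```bash
python3 - <<'E'
from h import *
s=ctrl.state();print(s["tcp_pos"],s["tool_rot"])
print(rim("scene",.637,.127,.156));print(rim("top",.637,.127,.156))
print(rim("scene",.4035,-.2537,.151))
im,_=ctrl.get_image("scene");im2,_=ctrl.get_image("wrist")
o=np.hstack([cv2.resize(im2,(400,300)),cv2.resize(im[150:300,210:410],(400,300))]);cv2.imwrite("pics/s4.png",o[:,:,::-1])
E
```

```text
[ 0.40320853 -0.25311143  0.30686695] [ 7.07174286e-01  7.07038724e-01  1.36376964e-04 -8.67958104e-04]
(88, array([0.64  , 0.1245, 0.1534]), np.float64(0.1567), ((640.0051879882812, 124.08995056152344), 13.680495262145996))
(70, array([0.6395, 0.1289, 0.1547]), np.float64(0.159), ((638.609619140625, 129.0540313720703), 13.354389190673828))
(70, array([ 0.4062, -0.258 ,  0.1472]), np.float64(0.1519), ((404.5384826660156, -257.5610656738281), 17.34368896484375))
```

View pics/s4.png

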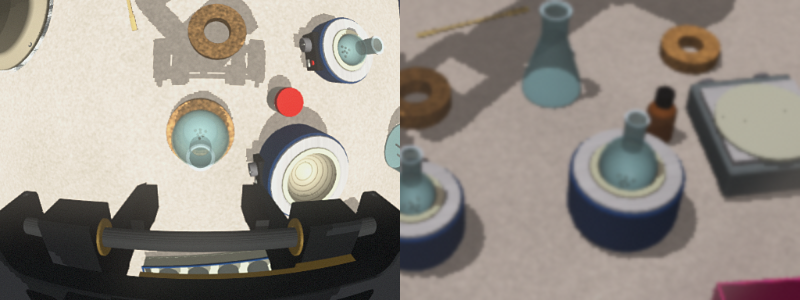

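The medium flask is upright in its mantle at (625,165) in the right half. Next is the large flask.

Emit:
carry_out(plan=[[60,-0.001,0,0.05,0],[60,-0.001,0,0.1,0],[60,-0.001,0,0.15,0],[60,-0.001,0,0.19,0],[60,-0.001,0,0.22,0],[60,-0.001,0,0.25,0],[60,-0.001,0,0.264,0],[60,-0.001,0,0.264,0],[60,-0.001,0,0.264,0]])

```text
t: 19.75
tcp_pos: [0.4034, -0.2541, 0.1761]
tool_rot: [0.707, 0.707, -0.0, 0.0]
contact_force: [0.6, 1.1, 0.7]
finger_gap: 0.0599
grasp_force: 0.0
```

Emit:
carry_out(plan=[[20,0,0,0,0],[20,0,0,0,0],[20,0,0,0,0],[20,0,0,0,0],[20,0,0,0,0],[20,0,0,0,0],[20,0,0,0,0],[20,0,0,0,0]])

```text
t: 20.42
tcp_pos: [0.4033, -0.2543, 0.1759]
tool_rot: [0.707, 0.707, 0.0, 0.0]
contact_force: [1.0, -0.1, 2.1]
finger_gap: 0.0284
grasp_force: 12.0
```

Emit:
carry_out(plan=[[20,0,0,-0.01,0],[20,0,0,-0.03,0],[20,0,0,-0.06,0],[20,0,0,-0.1,0],[20,0,0,-0.15,0],[20,0,0,-0.2,0],[20,0,0,-0.24,0],[20,0,0,-0.26,0],[20,0,0,-0.27,0],[20,0,0,-0.27,0]])

```text
t: 21.25
tcp_pos: [0.4032, -0.2542, 0.3112]
tool_rot: [0.707, 0.707, -0.0, 0.0]
contact_force: [-0.2, -0.7, -1.2]
finger_gap: 0.0288
grasp_force: 11.7
```

Emit:
carry_out(plan=[[20,-0.006,0.02,0,0],[20,-0.018,0.06,0,0],[20,-0.034,0.11,0,0],[20,-0.05,0.16,0,0],[20,-0.066,0.21,0,0],[20,-0.08,0.26,0,0],[20,-0.094,0.3,0,0],[20,-0.102,0.325,0,0],[20,-0.107,0.341,0,0],[20,-0.107,0.341,0,0]])

```text
t: 22.08
tcp_pos: [0.5744, -0.3079, 0.3081]
tool_rot: [0.707, 0.707, -0.0, -0.002]
contact_force: [0.2, 0.4, -1.8]
finger_gap: 0.0285
grasp_force: 11.7
```

Emit:
carry_out(plan=[[20,0,0,0,0],[20,0,0,0,0],[20,0,0,0.03,0],[20,0,0,0.06,0],[20,0,0,0.09,0],[20,0,0,0.12,0],[20,0,0,0.14,0],[20,0,0,0.155,0],[20,0,0,0.165,0],[20,0,0,0.165,0]])

```text
t: 22.92
tcp_pos: [0.5734, -0.3076, 0.2275]
tool_rot: [0.707, 0.707, -0.0, -0.001]
contact_force: [-0.2, 0.0, -1.3]
finger_gap: 0.0284
grasp_force: 11.7
```

Emit:
carry_out(plan=[[20,0,0,0.004,0],[20,0,0,0.008,0],[20,0,0,0.012,0],[20,0,0,0.016,0],[20,0,0,0.02,0],[20,0,0,0.024,0],[20,0,0,0.024,0],[20,0,0,0.024,0]])

```text
t: 23.58
tcp_pos: [0.5737, -0.3077, 0.2161]
tool_rot: [0.707, 0.707, -0.0, -0.0]
contact_force: [-0.6, -0.2, -0.7]
finger_gap: 0.0284
grasp_force: 11.7
```

Emit:
carry_out(plan=[[20,0,0,0.001,0],[20,0,0,0.002,0],[20,0,0,0.003,0],[20,0,0,0.003,0],[20,0,0,0.003,0]])

```text
t: 24.0
tcp_pos: [0.5737, -0.3077, 0.2148]
tool_rot: [0.707, 0.707, 0.0, 0.0]
contact_force: [0.6, -0.4, -0.3]
finger_gap: 0.0287
grasp_force: 11.8
```

Emit:
carry_out(plan=[[20,0,0,0.001,0],[20,0,0,0.002,0],[20,0,0,0.003,0],[20,0,0,0.003,0],[20,0,0,0.003,0]])

```text
t: 24.42
tcp_pos: [0.574, -0.3081, 0.2144]
tool_rot: [0.707, 0.707, 0.0, 0.001]
contact_force: [0.4, -0.9, 5.5]
finger_gap: 0.0288
grasp_force: 12.3
```

Emit:
carry_out(plan=[[20,0,0,-0.001,0],[20,0,0,-0.001,0],[30,0,0,-0.001,0],[32,0,0,-0.001,0],[40,0,0,-0.001,0],[65,0,0,-0.001,0],[65,0,0,-0.001,0],[65,0,0,-0.001,0],[65,0,0,-0.001,0]])

```text
t: 25.17
tcp_pos: [0.5736, -0.3077, 0.2136]
tool_rot: [0.707, 0.707, -0.0, -0.0]
contact_force: [-1.1, 0.4, 0.3]
finger_gap: 0.0633
grasp_force: 0.0
```

Emit:
carry_out(plan=[[65,0,0,-0.02,0],[65,0,0,-0.06,0],[65,0,0,-0.12,0],[65,0,0,-0.17,0],[65,0,0,-0.2,0],[65,0,0,-0.2,0]])

```text
t: 25.67
tcp_pos: [0.5741, -0.308, 0.3183]
tool_rot: [0.707, 0.707, 0.0, 0.004]
contact_force: [0.7, 0.1, -0.2]
finger_gap: 0.0651
grasp_force: 0.0
```

Emit:
carry_out(plan=[[65,0.06,-0.023,0,0],[65,0.12,-0.045,0,0],[65,0.18,-0.068,0,0],[65,0.24,-0.091,0,0],[65,0.3,-0.113,0,0],[65,0.36,-0.136,0,0],[65,0.42,-0.158,0,0],[65,0.48,-0.181,0,0],[65,0.54,-0.204,0,0],[65,0.6,-0.226,0,0]])

```text
t: 26.5
tcp_pos: [0.4596, -0.0063, 0.313]
tool_rot: [0.707, 0.707, -0.0, -0.0]
contact_force: [0.0, 1.1, 0.3]
finger_gap: 0.0652
grasp_force: 0.0
```

Emit:
carry_out(plan=[[65,0.06,-0.023,0,0],[65,0.12,-0.045,0,0],[65,0.17,-0.064,0,0],[65,0.192,-0.073,0,0],[65,0.192,-0.073,0,0],[65,0.192,-0.073,0,0]])

```text
t: 27.0
tcp_pos: [0.4241, 0.0883, 0.3134]
tool_rot: [0.707, 0.707, -0.0, -0.0]
contact_force: [0.2, -0.8, -0.2]
finger_gap: 0.0648
grasp_force: 0.0
```

```bash
python3 - <<'E'
from h import *
s=ctrl.state();print(s["tcp_pos"],s["tool_rot"])
print(rim("scene",.5735,-.3073,.186));print(rim("top",.5735,-.3073,.186))
print(rim("scene",.4245,.0885,.131))
im,_=ctrl.get_image("scene");im2,_=ctrl.get_image("wrist")
o=np.hstack([cv2.resize(im2,(400,300)),cv2.resize(im[150:300,60:260],(400,300))]);cv2.imwrite("pics/s5.png",o[:,:,::-1])
E
```

```text
[0.4241088  0.08834764 0.31335019] [ 7.06776060e-01  7.07437294e-01 -2.59225564e-04 -9.54744065e-05]
(124, array([ 0.5766, -0.316 ,  0.1834]), np.float64(0.1879), ((575.666259765625, -317.7991027832031), 18.89405632019043))
(103, array([ 0.5747, -0.313 ,  0.1846]), np.float64(0.1893), ((574.3214111328125, -313.09259033203125), 16.902915954589844))
(105, array([0.4249, 0.0847, 0.1291]), np.float64(0.133), ((425.5035705566406, 86.17134094238281), 21.367656707763672))
```

View pics/s5.png

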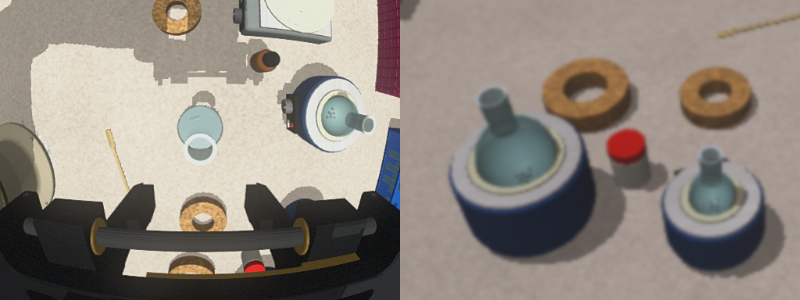

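The large flask is in its mantle at (515,150) in the right half, but the neck may lean slightly. I'll measure the tilt.

```bash
python3 - <<'E'
from h import *
from scipy.optimize import least_squares
T={"S":(.6365,-.1045,.07,.0255,.136,.053),"M":(.637,.127,.08,.032,.156,.06),"L":(.5735,-.3073,.095,.0425,.1865,.07)}
for cam in("top","scene"):
    im,d=ctrl.get_image(cam);W=cloud(cam,d)
    for k,(x,y,h,r,t,R0) in T.items():
        rho=np.hypot(W[...,0]-x,W[...,1]-y)
        a=W[(d>0)&(rho<.9*r)&(W[...,2]>h+.006)&(W[...,2]<h+.004+.8*r)]
        f=least_squares(lambda q:np.linalg.norm(a-q,axis=1)-r,[x,y,h+.004],loss="soft_l1",f_scale=.002).x
        b=W[(d>0)&(rho<.035)&(W[...,2]>t-.008)&(W[...,2]<t+.005)]
        rc=cv2.minEnclosingCircle((b[:,:2]*1000).astype(np.float32))[0]
        m=W[(d>0)&(rho<R0+.008)&(abs(W[...,2]-h)<.003)];mc=cv2.minEnclosingCircle((m[:,:2]*1000).astype(np.float32))
        print(cam,k,"ball",(f*1000).round(1),"rim",np.round(rc,1),"mantle",np.round(mc[0],1),round(mc[1],1))
E
```

```text
top S ball [ 637.6 -104.8   72.6] rim [ 638.  -102.3] mantle [ 634.9 -104.1] 53.4
top M ball [638.3 127.8  82.7] rim [639.4 128.2] mantle [637.6 127.3] 60.3
top L ball [ 574.5 -308.6   97.5] rim [ 574.3 -313.3] mantle [ 572.5 -308.1] 69.9
scene S ball [ 637.6 -108.4   72.7] rim [ 639.2 -106.6] mantle [ 640.1 -108.2] 52.6
scene M ball [638.4 124.1  82.6] rim [640.4 123.7] mantle [640. 123.] 59.7
scene L ball [ 574.9 -312.8   97.8] rim [ 576.7 -315.6] mantle [ 576.8 -312.2] 69.1
```

All three balls are home, about 4 mm above the mantle tops once the shared camera bias is taken off. Tilts are 3° at most. Now the conical flask.

Emit:
carry_out(plan=[[65,0,0,0.05,0],[65,0,0,0.11,0],[65,0,0,0.17,0],[65,0,0,0.22,0],[65,0,0,0.26,0],[65,0,0,0.29,0],[65,0,0,0.305,0],[65,0,0,0.311,0],[65,0,0,0.311,0],[65,0,0,0.311,0]])

```text
t: 28.18
tcp_pos: [0.4247, 0.0882, 0.1589]
tool_rot: [0.707, 0.707, 0.0, 0.0]
contact_force: [0.3, -0.3, 0.1]
finger_gap: 0.0649
grasp_force: 0.0
```

Emit:
carry_out(plan=[[26,0,0,0,0],[26,0,0,0,0],[26,0,0,0,0],[26,0,0,0,0],[26,0,0,0,0],[26,0,0,0,0],[26,0,0,0,0],[26,0,0,0,0]])

```text
t: 28.85
tcp_pos: [0.4245, 0.0883, 0.1584]
tool_rot: [0.707, 0.707, 0.0, 0.0]
contact_force: [1.9, 0.4, 1.7]
finger_gap: 0.0356
grasp_force: 12.0
```

Emit:
carry_out(plan=[[26,0,0,-0.01,0],[26,0,0,-0.03,0],[26,0,0,-0.06,0],[26,0,0,-0.1,0],[26,0,0,-0.15,0],[26,0,0,-0.2,0],[26,0,0,-0.25,0],[26,0,0,-0.29,0],[26,0,0,-0.315,0],[26,0,0,-0.324,0]])

```text
t: 29.68
tcp_pos: [0.4243, 0.0883, 0.3221]
tool_rot: [0.707, 0.707, 0.001, 0.001]
contact_force: [0.3, -0.0, -1.2]
finger_gap: 0.0355
grasp_force: 11.8
```

Emit:
carry_out(plan=[[26,0.02,0.014,0,0],[26,0.06,0.041,0,0],[26,0.11,0.075,0,0],[26,0.16,0.11,0,0],[26,0.21,0.144,0,0],[26,0.26,0.178,0,0],[26,0.31,0.212,0,0],[26,0.36,0.246,0,0],[26,0.41,0.281,0,0],[26,0.444,0.304,0,0]])

```text
t: 30.52
tcp_pos: [0.5768, 0.3132, 0.3176]
tool_rot: [0.707, 0.707, -0.001, -0.001]
contact_force: [-0.8, -0.9, -1.1]
finger_gap: 0.0357
grasp_force: 11.8
```

Emit:
carry_out(plan=[[26,0,0,0,0],[26,0,0,0,0],[26,0,0,0.03,0],[26,0,0,0.06,0],[26,0,0,0.09,0],[26,0,0,0.12,0],[26,0,0,0.14,0],[26,0,0,0.155,0],[26,0,0,0.165,0],[26,0,0,0.165,0]])

```text
t: 31.35
tcp_pos: [0.5761, 0.3101, 0.2369]
tool_rot: [0.707, 0.707, -0.001, -0.0]
contact_force: [-0.5, -0.4, 0.2]
finger_gap: 0.0356
grasp_force: 11.8
```

Emit:
carry_out(plan=[[26,0,0,0.003,0],[26,0,0,0.006,0],[26,0,0,0.01,0],[26,0,0,0.014,0],[26,0,0,0.018,0],[26,0,0,0.02,0],[26,0,0,0.022,0],[26,0,0,0.022,0],[26,0,0,0.022,0]])

```text
t: 32.1
tcp_pos: [0.5763, 0.3103, 0.2267]
tool_rot: [0.707, 0.707, 0.0, 0.0]
contact_force: [0.6, 0.2, -0.6]
finger_gap: 0.0358
grasp_force: 11.8
```

Emit:
carry_out(plan=[[26,0,0,0.001,0],[26,0,0,0.002,0],[26,0,0,0.003,0],[26,0,0,0.003,0],[26,0,0,0.003,0]])

```text
t: 32.52
tcp_pos: [0.5763, 0.3103, 0.2252]
tool_rot: [0.707, 0.707, -0.0, -0.0]
contact_force: [-0.6, -0.1, -1.2]
finger_gap: 0.0357
grasp_force: 11.8
```

```bash
python3 - <<'E'
from h import *
im,_=ctrl.get_image("scene");im2,_=ctrl.get_image("wrist")
o=np.hstack([cv2.resize(im2,(400,300)),cv2.resize(im[120:270,320:512],(400,300))]);cv2.imwrite("pics/s6.png",o[:,:,::-1])
s=ctrl.state();print(s["tcp_pos"],s["contact_force"],s["wrist_torque"])
E
```

```text
[0.57631228 0.31029026 0.22522017] [ 0.85780049 -0.80298257 -0.69447011] [-0.06573875  0.10089754 -0.00094254]
```

View pics/s6.png

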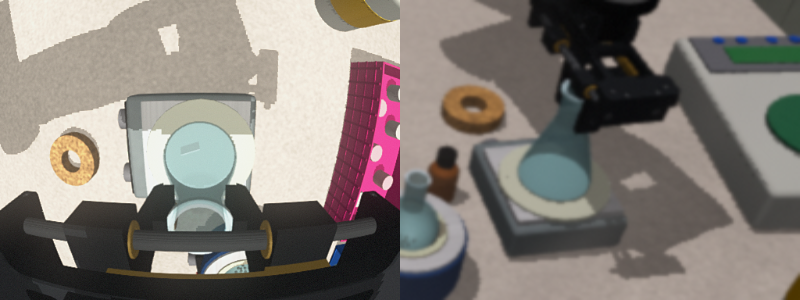

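The conical base is over the middle of the plate (200,155 in the wrist half), just above it. I'll keep lowering until it touches.

Emit:
carry_out(plan=[[26,0,0,0.001,0],[26,0,0,0.002,0],[26,0,0,0.003,0],[26,0,0,0.003,0],[26,0,0,0.003,0]])

```text
t: 33.03
tcp_pos: [0.5763, 0.3103, 0.2237]
tool_rot: [0.707, 0.707, -0.0, -0.0]
contact_force: [0.3, -0.5, -0.5]
finger_gap: 0.0359
grasp_force: 11.8
```

Emit:
carry_out(plan=[[26,0,0,0.001,0],[26,0,0,0.002,0],[26,0,0,0.002,0],[26,0,0,0.002,0]])

```text
t: 33.37
tcp_pos: [0.5764, 0.3104, 0.2233]
tool_rot: [0.707, 0.707, 0.0, 0.0]
contact_force: [-0.5, -1.1, 5.2]
finger_gap: 0.0356
grasp_force: 12.2
```

Contact at 5 N, at the expected height. I'll release, lift and retreat.

Emit:
carry_out(plan=[[26,0,0,-0.001,0],[26,0,0,-0.001,0],[38,0,0,-0.001,0],[42,0,0,-0.001,0],[50,0,0,-0.001,0],[70,0,0,-0.001,0],[70,0,0,-0.001,0],[70,0,0,-0.001,0],[70,0,0,-0.001,0]])

```text
t: 34.12
tcp_pos: [0.5763, 0.3103, 0.2231]
tool_rot: [0.707, 0.707, -0.0, -0.0]
contact_force: [0.1, -0.4, 0.2]
finger_gap: 0.0697
grasp_force: 0.0
```

Emit:
carry_out(plan=[[70,0,0,-0.02,0],[70,0,0,-0.06,0],[70,0,0,-0.12,0],[70,0,0,-0.17,0],[70,0,0,-0.2,0],[70,0,0,-0.22,0],[70,0,0,-0.22,0]])

```text
t: 34.7
tcp_pos: [0.5765, 0.3104, 0.3359]
tool_rot: [0.707, 0.707, 0.002, 0.001]
contact_force: [0.6, -0.4, 0.4]
finger_gap: 0.0703
grasp_force: 0.0
```

Emit:
carry_out(plan=[[70,0,-0.06,0,0],[70,0,-0.12,0,0],[70,0,-0.18,0,0],[70,0,-0.24,0,0],[70,0,-0.3,0,0],[70,0,-0.34,0,0],[70,0,-0.36,0,0],[70,0,-0.36,0,0],[70,0,-0.36,0,0]])

```text
t: 35.45
tcp_pos: [0.3968, 0.3103, 0.333]
tool_rot: [0.707, 0.707, -0.0, 0.0]
contact_force: [0.9, -0.4, 0.2]
finger_gap: 0.0698
grasp_force: 0.0
```

```bash
python3 - <<'E'
from h import *
print(rim("top",.5765,.3105,.196),rim("scene",.5765,.3105,.196))
im,_=ctrl.get_image("scene");im2,_=ctrl.get_image("top")
o=np.hstack([cv2.resize(im,(400,300)),cv2.resize(im2,(400,300))]);cv2.imwrite("pics/s7.png",o[:,:,::-1])
cv2.imwrite("pics/s8.png",cv2.resize(im[140:290,70:470],(800,300))[:,:,::-1])
E
```

```text
(157, array([0.5767, 0.3111, 0.1952]), np.float64(0.2004), ((576.7178955078125, 310.10107421875), 20.403610229492188)) (151, array([0.5768, 0.3069, 0.1937]), np.float64(0.1975), ((576.7437133789062, 307.18841552734375), 21.43953514099121))
```

View pics/s8.png

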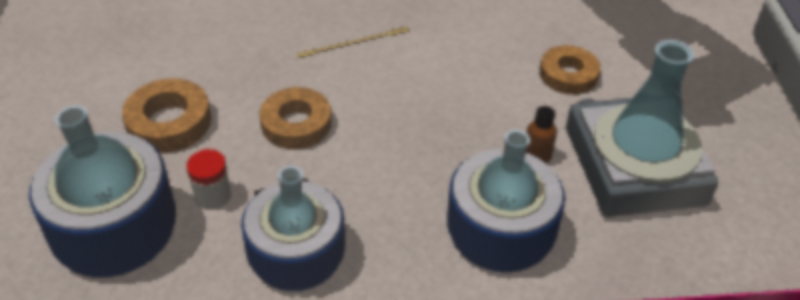

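View pics/s7.png

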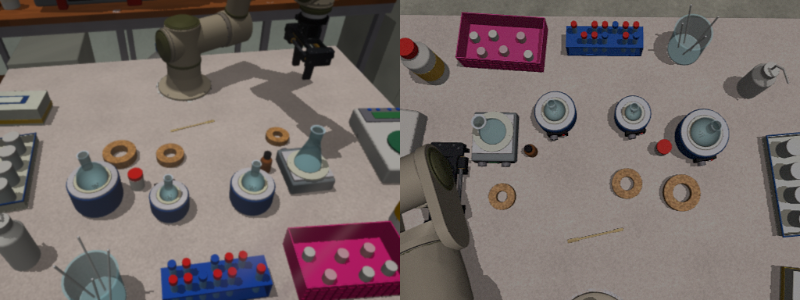

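Each flask stands on its own heater: large at (95,165), small at (292,210), medium at (512,180) and conical at (655,110) in the crop. The bottle (540,130) and jar (208,178) haven't moved. I'll hand it in.

```bash
python3 -c "
from bench import ctrl
print(ctrl.close_job())"
```

```text
the job is handed in; nothing more can be done
None
```

All four flasks are on their own heaters, standing free, with the amber bottle and sample jar left in place; the large and small flasks lean about 2–3°, and I handed the job in at about 36 s of the 128 s limit.

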